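# Tip a carton of bolts onto the low shelf deck and press it home

### The arm

A 7-joint arm with a two-finger parallel gripper is mounted at the origin on the work surface. World frame = base frame: x ahead of the robot, y to its left, z up, the work surface at z = 0. Lengths are in m, angles in rad, forces in N, time in s.
With the tool pointing down it reaches from about 0.425 to 0.875 m from the base axis. Payload 4.7 kg.
Tool frame: the origin (TCP) lies at the very end of the fingers, on their centre line; the grasp point (between the pads) lies behind it (pinch_z is the z of the grasp point in the tool frame, in m); z points along the fingers, y is the line along which they close (so a half turn about z gives the same grasp; the last joint's range is limited). The gripper opens to 87 mm and grips with 3 to 60 N. Pads are 19 mm wide; open, the fingers measure 117 mm over their backs; the gripper's body (75 mm by 190 mm) begins 51 mm behind the grasp point.
Start: joints at [1.198, 0.321, -0.07, 1.45, 0.023, 1.371, -0.057], TCP at [0.245, -0.602, 0.223] pointing down, gripper open.
Joint ranges: [-2.86, 2.86], [-0.3, 2.09], [-1.38, 1.24], [0.06, 2.45], [-1.56, 4.7], [0.09, 2.05], [-2.69, 2.69]. Speed limits (rad/s): [2.57, 2.57, 3.14, 3.14, 3.14, 3.14, 3.14].

### API

Orientations are given as a rotation vector (axis times angle).
In Python, from workcell import * gives the robot as it stands. Calls block until the motion is done:
- reach(position, orientation): joint-space move of the TCP to a pose.
- servo_line(position, attitude=None, vel=0.15, until_force=None): straight line of the TCP; attitude=None keeps the orientation; vel is the mean speed in m/s. With until_force (N) it stops when the force on the tool has changed by that much, and returns True; else False.
- movej(angles): joint-space move.
- command_gripper(opening): finger opening in m; the grip force is fixed at half the most; returns when the fingers have stopped.
- wait(seconds).
- inverse_kinematics(position, orientation): joint angles nearest the present ones, or None.
- sense(): the state.
- capture(name): name is "scene" or "top" or "wrist"; returns a dict with "image" (400x640x3 uint8, red, green, blue), "fx", "fy", "cx", "cy" (pixels), "extrinsics" (4x4, takes a point from world to camera coordinates); the wrist camera has in their place "hand_eye" (4x4, takes a point from camera to tool coordinates, whose origin is the TCP and whose axes are the flange's). Camera axes: x right, y up, looking along -z (the intrinsics and any distortion apply to the point x, -y, -z); pixel columns grow to the right and rows downward; lengths in m; the calibration is good to about 2 mm. A picture is of the moment at which its call begins: read the wrist's pose just before it. There is no depth.
A pose or a line that the arm cannot do raises Unreachable and nothing moves.
- sign_off(): hands the job in; it is judged then, once.
Trained networks look in the newest picture that a camera, given by its name, has taken for a name from the list of things; names that differ only in an ending like _2 or _b are one class to them, and where a whole thing is asked for, a point or a joint stands for the part that bears it (a point fixed in the world has none). Each returns a list of dicts, best first, with "score" (0 to 1); they miss things now and then, are a little off and sometimes report something else, mostly with a low value. They report only what shows in the picture. A call takes as long as a camera call.
- find_in(camera, thing): "box" ([left, top, right, bottom] in pixels, round what is visible of it).
- trace(camera, thing): "pixels" (400x640 bool, what is visible of it) and "box" ([left, top, right, bottom] in pixels, round what is visible of it).
The state is a dict: "time": time; "joint_pos": joint angles; "joint_velocities": joint speeds; "joint_torque": joint torques, N m; "position": TCP position; "tcp_rot": TCP orientation; "ft_force": force on the tool from outside, world axes, zero at the start; "ft_torque": the same for the moment, N m; "width": finger opening in m; "grasp_force": force on a finger pad.
Only numpy, scipy, OpenCV 4.12 (cv2) and the standard library are available. Lean on these libraries where they do the work, as an engineer would, in place of code of your own. Each camera call takes 0.05 s, during which the arm holds its last target. There are 200 camera calls.

### The job

Put the tall carton of bolts on the low shelf deck lying on its side: slide it upright along the counter until its foot stands squarely against the deck's front edge, push high on its back so that it tips over the edge onto the deck, then slide it fully home and press it firmly (about 15 N, for half a second) and squarely against the back fence before letting go. Never push the cardboard with more than 22 N, and leave the other things alone.

Things in the scene. Friction and masses are not known exactly. Their poses are not given: they have to be found in the camera images.
- carton: the tall closed cardboard carton of bolts: a rigid box 100 mm (x) by 130 (y) by 125 tall (z), 0.4 to 0.8 kg, too wide to grip. Origin: centre of its underside; z to its top. It starts upright on the counter, 40 to 90 mm short of the deck's front edge, its +x face towards it (up to 0.2 rad askew, 25 mm off the centre line). Pushed level at 40 to 60 mm up it slides at 2 to 6 N, more if also pressed down
- carton_leadface (a point): centre of the carton's +x face, 50 mm ahead of and 62.5 mm above its origin while upright; it must end face down on the deck
- carton_backtop (a point): middle of the top edge of the carton's back (-x) face. Pushed just below here (100 to 115 mm up) with its foot at the edge, the carton tips with about 2 to 6 N about the edge; the face rises as it turns, so a pusher kept level jams: move round with it. It falls over by itself past a lean of about 0.8 to 0.95 rad. Pushed here before its foot meets the edge it may topple short
- deck: the low shelf deck fixed on the counter: a flat grey steel plate 15 mm thick, 260 mm wide (y), 190 mm deep (x). Origin: the middle of its front edge, at counter level (its top is at z = +15 mm). x points inwards from the front edge to the fence, the direction in which the carton is pushed
- fence: the dark steel back fence fixed across the deck, 260 mm wide, 15 mm thick, its top 65 mm above the counter. Origin: middle of its front face at counter level, 175 mm inwards from the deck's front edge; axes as the deck. It is rigid. Sliding friction takes 2 to 6 N of the push. Home: the top of the lying carton is flat against this face, its origin then 50 mm inwards of the deck's front edge
- short_carton: bystander: a low brown carton, 90 x 80 x 60 mm, standing behind the fence. Origin: centre of its underside
- tin: bystander: a round steel tin, 60 mm wide, 70 mm tall, standing on the -y side. Origin: centre of its underside
- washer_cup: bystander: an open grey cup, 70 mm wide, 50 mm tall. Origin: centre of its underside
- driver: bystander: a screwdriver lying on the counter
- collar: bystander: a white plastic ring, 70 mm wide, 30 mm tall. Origin: centre of its underside

How it is judged:
By the outcome, as a careful person would: the job done as asked, in the order asked, and still so for the second after the job is handed in, with the robot touching nothing.
It also fails if it takes over 72 s, if anything falls off the work surface, if the arm or the gripper's body presses on something with over 40 N, if the wrist force passes 120 N, or if a joint passes its speed limit or range.

## Working session

There is one attempt and no reset: what is moved stays moved. The work goes in short steps, each a Python script; the robot and the scene stay as the last script left them, time stands still between calls to the robot, and variables do not carry over. Pictures are saved under pics/ and viewed, at most 10 in all, crops included, and the job is handed in when it is done.

```bash
mkdir -p pics; ls
python3 - <<'E'
from workcell import *
import cv2,numpy as np
for n in("scene","top"):
    c=capture(n); cv2.imwrite(f"pics/{n}0.png",c["image"][...,::-1])
    print(n,{k:(np.round(v,4).tolist() if k!="image" else 0) for k,v in c.items()})
    for t in("carton","deck","fence","tin","washer_cup","short_carton","collar","driver"):
        print(t,[(r["score"],np.round(r["box"]).tolist()) for r in find_in(n,t)[:2]])
print(sense())
E
```

```text
pics
scene {'image': 0, 'fx': 371.5479, 'fy': 371.5479, 'cx': 310.6244, 'cy': 197.4894, 'extrinsics': [[0.8621, 0.5067, -0.0073, -0.4342], [-0.3674, 0.6348, 0.6798, 0.1635], [0.3491, -0.5833, 0.7334, -1.1527], [0.0, 0.0, 0.0, 1.0]]}
carton [(0.64, [267.0, 186.0, 339.0, 258.0]), (0.44, [163.0, 277.0, 198.0, 311.0])]
deck [(0.74, [272.0, 138.0, 380.0, 213.0])]
fence [(0.87, [289.0, 133.0, 378.0, 167.0])]
tin [(0.74, [374.0, 190.0, 399.0, 222.0])]
washer_cup [(0.7, [389.0, 128.0, 412.0, 152.0]), (0.22, [165.0, 274.0, 199.0, 310.0])]
short_carton [(0.86, [322.0, 121.0, 352.0, 144.0])]
collar [(0.59, [162.0, 273.0, 201.0, 310.0])]
driver [(0.72, [175.0, 314.0, 258.0, 367.0]), (0.27, [268.0, 186.0, 337.0, 258.0])]
top {'image': 0, 'fx': 405.9475, 'fy': 405.9475, 'cx': 319.8705, 'cy': 200.7218, 'extrinsics': [[0.0175, -0.9998, 0.0013, -0.0658], [0.9806, 0.0174, 0.1951, -0.5622], [-0.1951, -0.0022, 0.9808, -1.0007], [0.0, 0.0, 0.0, 1.0]]}
carton [(0.86, [310.0, 172.0, 366.0, 242.0]), (0.63, [214.0, 177.0, 306.0, 286.0])]
deck []
fence [(0.63, [212.0, 186.0, 242.0, 290.0])]
tin [(0.62, [259.0
[... 372 characters left out ...]
5939,  0.32100393, -0.07012079,  1.45049407,  0.0225891 ,
        1.37082049, -0.05684568]), 'joint_velocities': array([ 9.10642636e-04, -6.37891797e-04,  3.09512200e-04, -1.31287870e-03,
        9.79692248e-04,  8.98629861e-05,  1.30939617e-03]), 'joint_torque': array([-2.54730649e-04, -4.91100883e+01, -4.03513815e-01, -3.12774003e+01,
       -6.37560524e-02,  3.33840726e-02,  3.65365406e-05]), 'position': array([ 0.24521722, -0.60198603,  0.22258711]), 'tcp_rot': array([ 3.08291939e+00,  6.03987724e-01, -2.39423572e-05]), 'ft_force': array([-0.43190998, -0.33301597,  0.42518582]), 'ft_torque': array([-0.05392884, -0.04131454,  0.02710576]), 'grasp_force': 0.0, 'width': 0.08718140806751892}
```

Run:
```python
import cv2,numpy as np
a=cv2.imread("pics/top0.png")[120:320,140:480]; b=cv2.imread("pics/scene0.png")[100:330,150:420]
cv2.imwrite("pics/a.png",cv2.resize(a,None,fx=2.3,fy=2.3,interpolation=cv2.INTER_CUBIC))
cv2.imwrite("pics/b.png",cv2.resize(b,None,fx=2.5,fy=2.5,interpolation=cv2.INTER_CUBIC))
```

```text
(no output)
```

View pics/a.png

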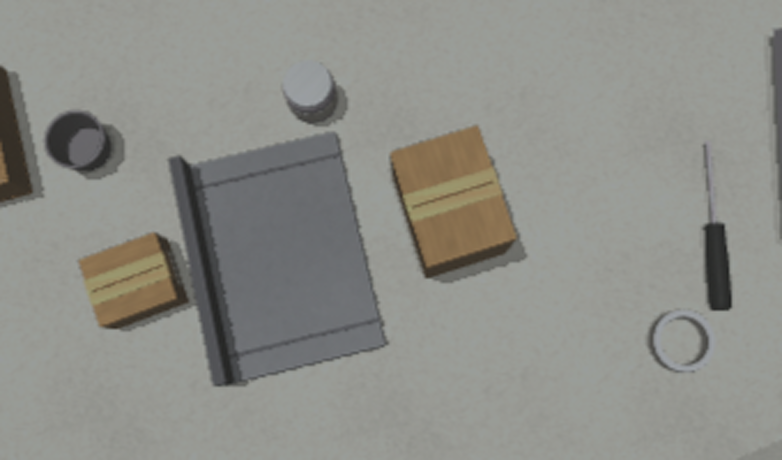

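View pics/b.png

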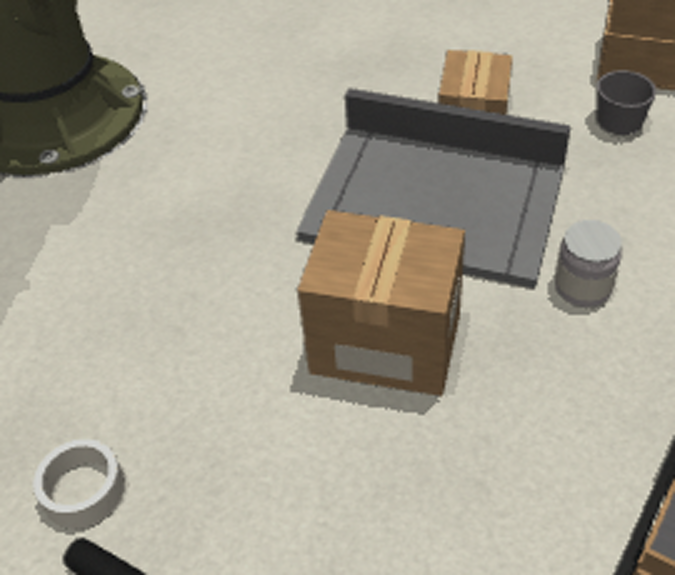

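The top crop shows the deck's front edge running from (338,133) to (385,345) with the fence on its left, and the carton's top face at (390,152), (478,126), (516,240), (427,265). In the scene crop the carton's top corners are at (328,211), (464,228), (300,290), (450,308), and the tin is to the right of the deck.

```bash
cat > h.py <<'E'
from workcell import *
import numpy as np,cv2
from scipy.optimize import least_squares
from scipy.spatial.transform import Rotation as R
def proj(c,P):
    P=np.atleast_2d(P); E=c["extrinsics"]; q=P@E[:3,:3].T+E[:3,3]
    return np.c_[c["fx"]*q[:,0]/-q[:,2]+c["cx"], c["fy"]*-q[:,1]/-q[:,2]+c["cy"]]
def pose(p,L):
    c,s=np.cos(p[2]),np.sin(p[2]); L=np.atleast_2d(L)
    return np.c_[p[0]+c*L[:,0]-s*L[:,1], p[1]+s*L[:,0]+c*L[:,1], L[:,2]]
def fit(obs,p0):  # obs: (cam, local Nx3, px Nx2)
    f=lambda p:np.concatenate([(proj(c,pose(p,L))-px).ravel() for c,L,px in obs])
    r=least_squares(f,p0,loss="soft_l1"); return r.x,f(r.x)
E
python3 - <<'E'
from h import *
T=capture("top");S=capture("scene")
t=lambda a:np.array([140,120])+np.array(a)/2.3
s=lambda a:np.array([150,100])+np.array(a)/2.5
w=.13
D=[[0,-w,.015],[0,w,.015]]
F=[[.175,w,.065],[.175,-w,.065]]
d,r=fit([(T,np.array(D),t([(338,133),(385,345)])),(S,np.array(D+F),s([(536,281),(299,236),(347,97),(569,131)]))],[.5,-.1,1.8])
print("deck",d.round(4),r.round(1))
C=np.array([[.05,-.065,.125],[-.05,-.065,.125],[-.05,.065,.125],[.05,.065,.125]])
B=np.array([[-.05,-.065,0],[-.05,.065,0]])
c,r=fit([(T,C,t([(390,152),(478,126),(516,240),(424,266)])),(S,np.r_[C,B],s([(464,228),(449,310),(300,290),(328,211),(443,393),(308,374)]))],[.5,-.3,1.8])
print("carton",c.round(4),r.round(1))
rel=np.array([[np.cos(d[2]),np.sin(d[2])],[-np.sin(d[2]),np.cos(d[2])]])@(c[:2]-d[:2]); print("rel",rel,c[2]-d[2])
for z,b in((.07,[259,146,288,174]),):
    pass
# rough tin position from top at z=.07
g=least_squares(lambda p:proj(T,[p[0],p[1],.07])[0]-[274,158],[.5,0]).x; print("tin",g)
np.save("deck.npy",d);np.save("carton.npy",c)
# refine masks
for n,K in(("top",T),("scene",S)):
    m=max(trace(n,"carton"),key=lambda q:q["score"])["pixels"]
    bx=np.array([[x,y,z] for x in(.05,-.05) for y in(.065,-.065) for z in(0,.125)])
    h=cv2.convexHull(proj(K,pose(c,bx)).astype(np.float32)).astype(int)
    k=np.zeros((400,640),np.uint8);cv2.fillConvexPoly(k,h,1);print(n,(m&(k>0)).sum()/(m|(k>0)).sum())
E
```

```text
deck [0.5136 0.0051 1.8195] [-0.6 -2.2  0.2 -0.6 -0.1  0.  -1.7 -2.2 -0.9 -1.   0.3  1.4]
carton [ 0.5421 -0.0957  1.9025] [-1.2 -0.8 -0.7 -1.7  0.1 -1.4  0.6  0.1  0.4 -0.5 -1.   0.6 -1.6 -0.6
 -0.9 -1.5 -0.1  1.1 -0.  -0.3]
rel [-0.10464306 -0.00287259] 0.08298045453237934
tin [0.67233681 0.0662268 ]
top 0.9457333857648447
scene 0.9460992907801419
```

```bash
cat >> h.py <<'E'
import os
if os.path.exists("deck.npy"):
    d=np.load("deck.npy"); u=np.array([np.cos(d[2]),np.sin(d[2]),0]); v=np.array([-u[1],u[0],0])
    W=lambda x,y,z: np.array([d[0],d[1],0])+x*u+y*v+np.array([0,0,z])
    def rot(th,sg=1):
        z=np.array([0,0,-np.cos(th)])+np.sin(th)*u; y=sg*v
        return R.from_matrix(np.c_[np.cross(y,z),y,z]).as_rotvec()
    def loc():
        s=sense(); q=s["position"]-W(0,0,0); f=s["ft_force"]
        return np.array([q@u,q@v,q[2]]),np.array([f@u,f@v,f[2]]),s["time"]
    def show(tag):
        p,f,t=loc(); print(tag,"pos mm",(p*1e3).round(1),"F",f.round(1),"t",round(t,1)); return p,f
E
python3 - <<'E'
from h import *
print(sense()["time"])
for th in (.6,.785,.9):
  for sg in(1,-1):
    print(th,sg)
    for p in((-.25,0,.15),(-.2,0,.025),(-.11,0,.025),(-.11,0,.105),(.02,0,.15),(-.05,0,.045),(.05,0,.045)):
        q=inverse_kinematics(W(*p),rot(th,sg)); print(None if q is None else np.round(q,2))
E
```

```text
1.1
0.6 1
[ 0.61  0.64 -0.05  1.26 -0.37  1.68 -2.29]
[ 0.6   0.69 -0.1   1.46 -0.36  1.44 -2.25]
[ 0.56  0.59 -0.16  1.64 -0.39  1.33 -2.32]
[ 0.55  0.49 -0.16  1.6  -0.4   1.45 -2.36]
[ 0.5   0.31 -0.28  1.76 -0.45  1.4  -2.52]
[ 0.53  0.5  -0.21  1.73 -0.41  1.29 -2.38]
[ 0.48  0.42 -0.31  1.87 -0.45  1.18 -2.48]
0.6 -1
[ 0.89  0.7  -0.5   1.25 -0.14  1.65  0.69]
[ 0.89  0.76 -0.52  1.44 -0.11  1.4   0.71]
[ 0.88  0.67 -0.6   1.62 -0.14  1.29  0.64]
[ 0.89  0.57 -0.61  1.58 -0.19  1.41  0.62]
[ 0.85  0.38 -0.71  1.75 -0.31  1.36  0.5 ]
[ 0.87  0.59 -0.65  1.72 -0.19  1.25  0.59]
[ 0.76  0.48 -0.65  1.86 -0.3   1.14  0.54]
0.785 1
[ 0.64  0.76 -0.02  1.16 -0.48  1.83 -2.26]
[ 0.62  0.81 -0.07  1.34 -0.46  1.6  -2.2 ]
[ 0.58  0.7  -0.12  1.55 -0.49  1.47 -2.23]
[ 0.57  0.6  -0.11  1.52 -0.5   1.59 -2.29]
[ 0.51  0.41 -0.21  1.72 -0.57  1.5  -2.41]
[ 0.55  0.61 -0.16  1.66 -0.51  1.42 -2.28]
[ 0.5   0.52 -0.25  1.82 -0.57  1.3  -2.34]
0.785 -1
[ 0.9   0.82 -0.49  1.14 -0.23  1.78  0.71]
[ 0.9   0.88 -0.5   1.33 -0.19  1.55  0.76]
[ 0.89  0.78 -0.56  1.53 -0.23  1.41  0.72]
[ 0.9   0.68 -0.57  1.51 -0.28  1.52  0.68]
[ 0.88  0.49 -0.69  1.71 -0.39  1.43  0.58]
[ 0.88  0.7  -0.61  1.64 -0.28  1.36  0.68]
[ 0.82  0.61 -0.65  1.8  -0.36  1.23  0.63]
0.9 1
[ 0.38  0.89  0.49  1.11 -0.81  2.04 -2.08]
[ 0.64  0.89 -0.06  1.28 -0.52  1.7  -2.17]
[ 0.59  0.78 -0.1   1.49 -0.54  1.57 -2.19]
[ 0.58  0.67 -0.08  1.48 -0.57  1.67 -2.25]
[ 0.51  0.47 -0.17  1.7  -0.63  1.57 -2.36]
[ 0.56  0.68 -0.14  1.61 -0.57  1.51 -2.23]
[ 0.51  0.59 -0.22  1.78 -0.63  1.38 -2.28]
0.9 -1
[ 0.9   0.89 -0.48  1.08 -0.28  1.86  0.71]
[ 0.9   0.95 -0.49  1.26 -0.24  1.63  0.78]
[ 0.9   0.85 -0.54  1.48 -0.28  1.49  0.75]
[ 0.9   0.75 -0.56  1.46 -0.33  1.59  0.7 ]
[ 0.89  0.56 -0.66  1.68 -0.44  1.48  0.62]
[ 0.89  0.77 -0.59  1.6  -0.33  1.43  0.72]
[ 0.85  0.69 -0.66  1.77 -0.39  1.29  0.68]
```

Run:
```python
from h import *
A=rot(.785,-1)
reach(W(-.25,-.005,.15),A); show("above")
servo_line(W(-.215,-.005,.022),vel=.12); wait(.2); show("low")
r=servo_line(W(-.13,-.005,.022),vel=.03,until_force=1.5); print(r); show("contact")
r=servo_line(W(-.125,-.005,.022),vel=.03,until_force=9); print(r); show("slid")
```

```text
above pos mm [-251.4   -4.2  150.3] F [-0.6  0.1  0. ] t 2.9
low pos mm [-215.5   -5.3   22.6] F [-0.1 -0.2  0.2] t 4.4
True
contact pos mm [-164.6   -4.7   21.6] F [-0.9 -0.9  1.5] t 6.0
False
slid pos mm [-124.9   -5.    22.2] F [-2.   0.7 -1.4] t 7.5
```

Run:
```python
from h import *
x=-.125
_,f0=show("0"); base=None; F=[]
while x<-.092:
    x+=.002
    r=servo_line(W(x,-.005,.022),vel=.02,until_force=5); p,f=show(r); F.append(-f[0])
    if r or (len(F)>3 and F[-1]>np.median(F[:4])+3.5): break
for n in("top","scene"):
    c=capture(n); im=c["image"][...,::-1].copy()
    a=im[120:320,140:480] if n=="top" else im[100:300,200:440]
    cv2.imwrite(f"pics/{n}1.png",cv2.resize(a,None,fx=2.3,fy=2.3,interpolation=cv2.INTER_CUBIC))
```

```text
0 pos mm [-124.9   -5.    22.2] F [-2.   0.7 -1.4] t 7.5
False pos mm [-123.2   -5.1   22.1] F [-3.3 -1.  -1.6] t 7.7
False pos mm [-121.    -5.1   22.1] F [-4.1 -0.8 -0.6] t 8.0
False pos mm [-118.9   -5.1   22.1] F [-4.6 -0.  -0. ] t 8.2
False pos mm [-116.9   -5.1   22.1] F [-3.8 -0.1 -0.9] t 8.5
False pos mm [-114.9   -5.    22.1] F [-3.1 -0.6 -1.2] t 8.7
False pos mm [-112.8   -5.    22. ] F [-3.9 -1.  -0.2] t 9.0
False pos mm [-110.8   -5.    22. ] F [-3.7  0.5  0.1] t 9.2
False pos mm [-108.8   -4.9   22. ] F [-4.  -0.3 -0.9] t 9.5
False pos mm [-106.8   -5.    22. ] F [-3.5  0.1  0. ] t 9.7
False pos mm [-104.9   -5.    22. ] F [-4.1 -0.4 -0.7] t 10.0
False pos mm [-104.5   -5.2   21.9] F [-7.5 -0.4 -0.4] t 10.2
```

View pics/top1.png

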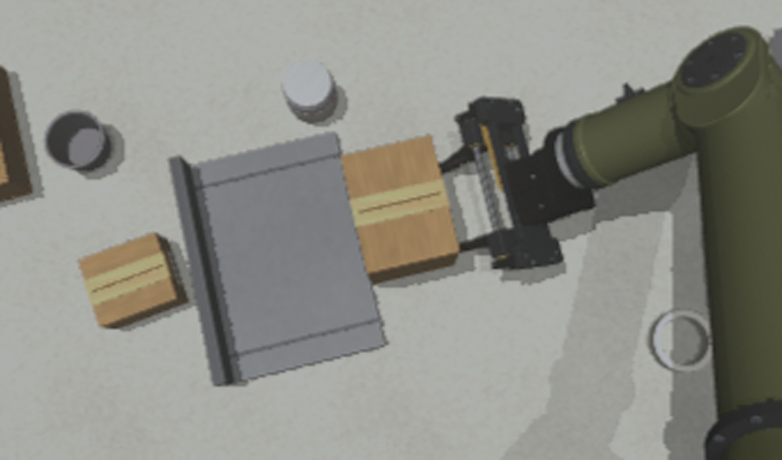

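View pics/scene1.png

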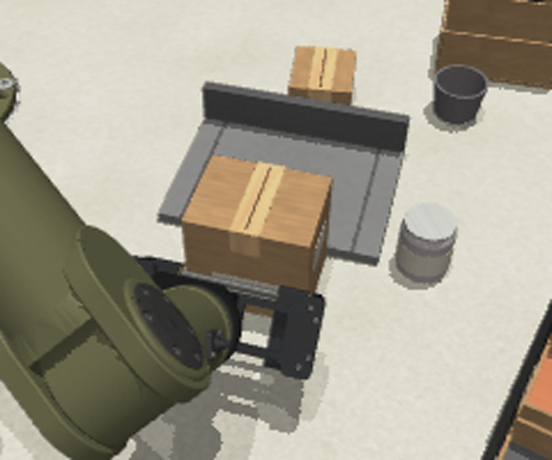

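Carton foot is against the deck edge, square, and centred (top crop: its front edge lies along the deck edge at about (357,213)). Now tip it.

Run:
```python
from h import *
y=-.005
servo_line(W(-.125,y,.022),vel=.08); servo_line(W(-.125,y,.100),vel=.12); wait(.2); show("hi")
r=servo_line(W(-.09,y,.100),vel=.02,until_force=1.5); p,f=show(r)
if r:
    C=lambda a:np.array([-.1*np.cos(a)+.092*np.sin(a), .1*np.sin(a)+.092*np.cos(a)])
    for a in np.arange(.1,1.06,.1):
        q=C(a)-C(0); r=servo_line(W(p[0]+q[0],y,p[2]+q[1]),vel=.06,until_force=12); _,f=show(round(a,1))
        if r: print("guard");break
wait(.3);show("end")
c=capture("scene"); a=c["image"][100:300,200:440,::-1]
cv2.imwrite("pics/scene2.png",cv2.resize(a,None,fx=2.3,fy=2.3,interpolation=cv2.INTER_CUBIC))
```

```text
hi pos mm [-124.7   -4.6   99.1] F [ 0.3 -0.6  0.6] t 11.8
True pos mm [-105.1   -4.9   99.6] F [-1.1 -0.2  0.9] t 12.8
0.1 pos mm [-95.3  -4.9 109.3] F [-3.4 -0.9 -0.2] t 13.2
0.2 pos mm [-84.4  -4.9 117.9] F [-2.9 -0.1 -0.3] t 13.6
0.3 pos mm [-72.8  -4.9 125.4] F [-1.8 -0.4 -0.5] t 13.9
0.4 pos mm [-60.7  -5.  131.7] F [-1.1  1.   1.1] t 14.3
0.5 pos mm [-47.9  -5.  136.6] F [-1.4  0.6  0.7] t 14.7
0.6 pos mm [-34.9  -5.  140.2] F [-0.3  0.4  1.3] t 15.1
0.7 pos mm [-21.6  -4.9 142.5] F [ 0.2 -0.2  0.7] t 15.4
0.8 pos mm [ -8.1  -4.9 143.4] F [-0.2 -0.  -0. ] t 15.8
0.9 pos mm [  5.4  -4.9 143.2] F [-0.4  0.5  0. ] t 16.2
1.0 pos mm [ 18.8  -4.9 141.4] F [ 0.9 -0.2 -0.6] t 16.6
end pos mm [ 17.9  -5.  141.4] F [-0.2  0.7  0. ] t 16.9
```

View pics/scene2.png

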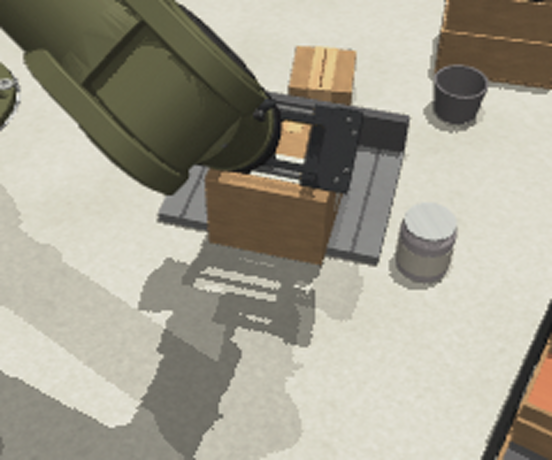

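The carton now lies on its lead face on the deck, its underside facing front along the deck edge, roughly square. Next: slide it home and press.

Run:
```python
from h import *
y=-.005; z=.042
servo_line(W(-.07,y,.16),vel=.15); servo_line(W(-.07,y,z),vel=.12); wait(.3)
b=np.mean([loc()[1] for _ in range(3)],0); show("low")
r=servo_line(W(.03,y,z),vel=.03,until_force=1.5); p,f=show(("contact",r))
r=servo_line(W(.034,y,z),vel=.03,until_force=9); show(("slid",r))
x=loc()[0][0]; F=[]
while x<.056:
    x+=.0015
    r=servo_line(W(x,y,z),vel=.015,until_force=4); p,f=show(r); F.append(-f[0])
    if r or (len(F)>3 and F[-1]>np.median(F[:4])+3): break
c=capture("top"); a=c["image"][120:320,140:480,::-1]
cv2.imwrite("pics/top3.png",cv2.resize(a,None,fx=2.3,fy=2.3,interpolation=cv2.INTER_CUBIC))
```

```text
low pos mm [-70.2  -5.2  42.4] F [-0.7  0.9  0.2] t 19.1
('contact', True) pos mm [-33.5  -4.8  41.6] F [-0.6 -1.   0.7] t 20.6
('slid', False) pos mm [33.9 -5.  42. ] F [-1.9  1.  -2.3] t 23.0
False pos mm [35.6 -5.  42. ] F [-3.5 -0.5 -1.7] t 23.3
False pos mm [37.2 -5.1 42.1] F [-2.9  0.5 -0.9] t 23.5
False pos mm [38.6 -5.  42.1] F [-2.6 -0.1 -1.1] t 23.8
False pos mm [40.1 -5.  42. ] F [-2.8 -0.5 -1.2] t 24.0
False pos mm [41.6 -5.  42. ] F [-2.4  0.2 -2.8] t 24.3
False pos mm [43.1 -5.  42. ] F [-2.5 -0.3 -1.9] t 24.5
False pos mm [44.6 -5.  42. ] F [-2.2 -1.4 -0.5] t 24.8
False pos mm [45.3 -5.2 42. ] F [-4.8  0.8 -1.6] t 25.0
False pos mm [45.5 -5.4 41.9] F [-7.6 -0.1 -0.3] t 25.3
```

View pics/top3.png

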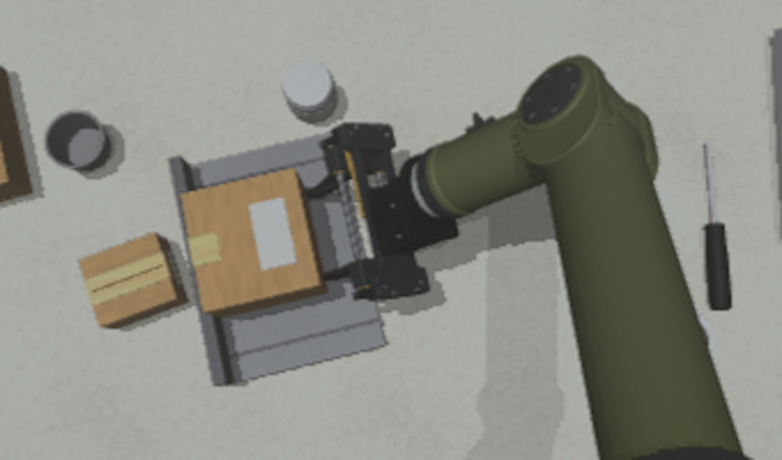

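The carton sits flat against the fence, with its left edge at about (182,193)–(212,312) in the crop. Pressing now in small steps.

Run:
```python
from h import *
y=-.005; z=.042
def m(n=5):
    L=[]
    for _ in range(n): L.append(loc()[1]); wait(.03)
    return np.mean(L,0)
x=.0474
for i in range(40):
    servo_line(W(x,y,z),vel=.01); f=m(); print(round(x*1e3,1),f.round(1))
    if -f[0]>16.3: break
    x+=.0012 if -f[0]<12 else .0005
for i in range(8): wait(.1); print(loc()[1].round(1))
show("held")
for q in(-.002,-.004): servo_line(W(x+q,y,z),vel=.01)
servo_line(W(-.05,y,z),vel=.06); servo_line(W(-.12,y,.15),vel=.15)
reach(W(-.25,y,.2),rot(.785,-1)); show("away")
for n in("top","scene"):
    c=capture(n); a=c["image"][120:320,140:480,::-1] if n=="top" else c["image"][100:300,200:440,::-1]
    cv2.imwrite(f"pics/{n}4.png",cv2.resize(a,None,fx=2.3,fy=2.3,interpolation=cv2.INTER_CUBIC))
```

```text
47.4 [-8.4  0.3  0.3]
48.6 [-9.9  0.5  1.7]
49.8 [-12.8   0.8   3. ]
50.3 [-13.4   1.2   3.3]
50.8 [-14.8   1.6   4. ]
51.3 [-16.    1.6   4.2]
51.8 [-16.8   2.2   5.1]
[-16.9   2.3   4.7]
[-16.7   2.9   5.4]
[-17.2   1.8   4.4]
[-16.6   2.9   4.9]
[-16.5   1.5   3.7]
[-16.3   2.1   5.2]
[-16.3   2.6   4.6]
[-16.5   2.4   5. ]
held pos mm [46.  -5.7 41.8] F [-16.5   2.4   5. ] t 29.1
away pos mm [-249.3   -5.1  199.1] F [-0.6  0.1 -1.7] t 33.2
```

View pics/top4.png

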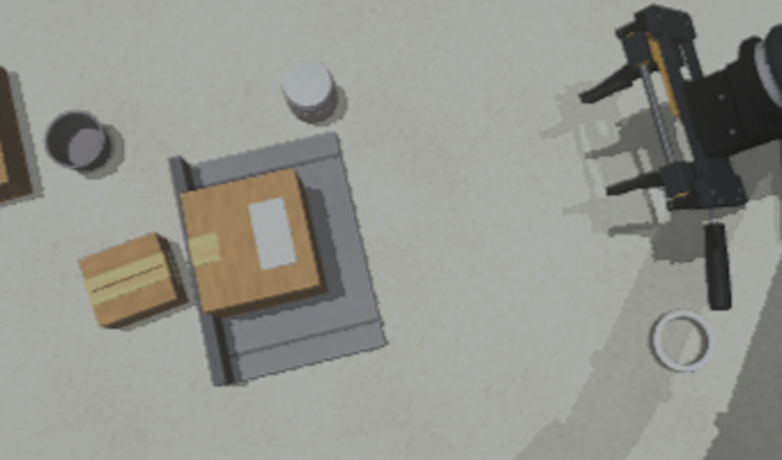

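View pics/scene4.png

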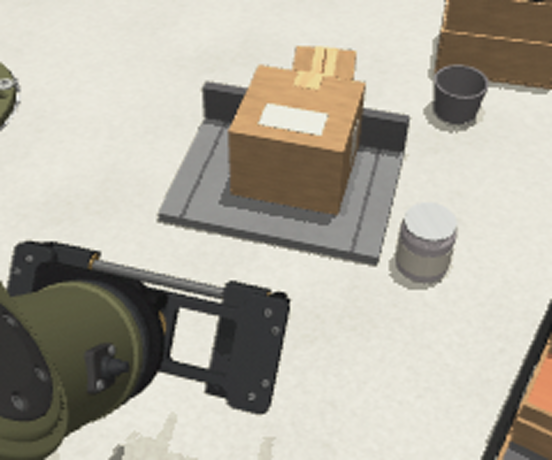

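The carton lies flat and square against the fence. The other things haven't moved, and the arm is clear.

```bash
python3 -c "
from workcell import *
wait(.3); print(sign_off())"
```

```text
the job is handed in; nothing more can be done
None
```

I handed the job in at about 34 s: the carton lies on its side on the deck, square against the fence after about 16.5 N of push was held for over half a second. The largest push I measured was 17.2 N, and the other things did not move.

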